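# Wedge the rocking bench balance

## Robot

A 6-joint arm with a two-finger parallel gripper is mounted at the origin on a cart in front of the work surface, level with it; the furniture and walls round the work are solid. World frame = base frame: x ahead of the robot, y to its left, z up, the work surface at z = 0. Lengths are in m, angles in rad, forces in N, time in s.
With the tool pointing down it reaches from about 0.275 to 0.825 m from the base axis. Payload 4.9 kg.
Tool frame: the origin (TCP) lies midway between the tips of the shut fingers; the grasp point (between the pads) lies 19 mm behind it (grip_point_offset is the distance from the TCP to the grasp point, in m); z points along the fingers, y is the line along which they close (so a half turn about z gives the same grasp; the last joint's range is limited). The gripper opens to 85 mm and grips with 20 to 120 N. Pads are 22 mm wide; open, the fingers measure 114 mm over their backs; the gripper's body (76 mm by 85 mm) begins 54 mm behind the grasp point. The pads swing forward as they close: fully open they stand 13 mm farther back than shut.
Start: joints at [1.146, 0.326, -0.193, 1.052, 0, 1.437], TCP at [0.158, 0.527, 0.209] pointing down, gripper open.
Joint ranges: [-2.65, 2.65], [-0.97, 1.79], [-1.3, 1.35], [-1.93, 2.1], [-1.47, 1.37], [-3.14, 3.14]. Speed limits (rad/s): [2.57, 2.57, 3.14, 3.14, 3.14, 3.14].

## Interface

Orientations are given as a rotation vector (axis times angle).
In Python, from cell import * gives the robot as it stands. Calls block until the motion is done:
- movep(position, orientation): joint-space move of the TCP to a pose.
- move_l(position, velocity=0.15, rot=None, until_force=None): straight line of the TCP; rot=None keeps the orientation; velocity is the mean speed in m/s. With until_force (N) it stops when the force on the tool has changed by that much, and returns True; else False.
- set_joints(angles): joint-space move.
- let_go() and grab(newtons=None): open the fingers fully, or close them until they stop; newtons is the grip in N (None keeps the last).
- sleep(seconds).
- ik(position, orientation): joint angles nearest the present ones, or None.
- get_state(): the state.
- grab_frame(name): name is "side" or "top" or "wrist"; returns a dict with "img" (480x640x3 uint8, red, green, blue), "fx", "fy", "cx", "cy" (pixels), "cam_to_world" (4x4, takes a point from camera to world coordinates); the wrist camera has in their place "T_tool_cam" (4x4, takes a point from camera to tool coordinates, whose origin is the TCP and whose axes are the flange's). Camera axes: x right, y down, z forward; pixel columns grow to the right and rows downward; lengths in m; the calibration is good to about 2 mm. The wrist camera is an equidistant fisheye: a pixel r from the principal point sees the ray r / f radians off the axis. A picture is of the moment at which its call begins: read the wrist's pose just before it. There is no depth.
A pose or a line that the arm cannot do raises MotionError and nothing moves.
- sign_off(): hands the job in; it is judged then, once.
Trained networks look in the newest picture that a camera, given by its name, has taken for a name from the list of things; names that differ only in an ending like _2 or _b are one class to them, and where a whole thing is asked for, a point or a joint stands for the part that bears it (a point fixed in the world has none). Each returns a list of dicts, best first, with "score" (0 to 1); they miss things now and then, are a little off and sometimes report something else, mostly with a low value. They report only what shows in the picture. A call takes as long as a camera call. They do not tell look-alikes from the thing itself.
- spot_in(camera, name): "centre" ([column, row] in pixels, amid what is visible of it).
- silhouettes(camera, name): "mask" (480x640 bool, what is visible of it) and "centre" ([column, row] in pixels, amid what is visible of it).
- tip_of(camera, name): "centre" ([column, row] in pixels: a listed point, or the origin of a listed thing).
The state is a dict: "clock": time; "q": joint angles; "joint_velocities": joint speeds; "tau": joint torques, N m; "position": TCP position; "eef_rot": TCP orientation; "contact_force": force on the tool from outside, world axes, zero at the start; "wrist_torque": the same for the moment, N m; "finger_gap": opening from 0.0 (shut) to 1.0 (fully open); "grasp_force": force on a finger pad.
Only numpy, scipy, OpenCV 4.12 (cv2) and the standard library are available. Lean on these libraries where they do the work, as an engineer would, in place of code of your own. Each camera call takes 0.05 s, during which the arm holds its last target. There are 200 camera calls.

## Task

The bench balance rocks because its front right foot hangs clear of the bench. With the fingertips, push the loose wooden wedge along the bench, thin end first, under that foot just until you feel it go snug, without jacking the balance up; take the fingers off the wedge, then press down firmly on the balance's top above that foot to feel that it no longer rocks, and come away clear. Do not lift anything, do not shove the balance out of place, and leave the vial, the brass weight and the grey stone alone.

Things in the scene. Friction and masses are not known exactly. Their poses are not given: they have to be found in the camera images.
- balance: White bench balance on four domed rubber feet 24 mm across; housing 200 (x) x 210 (y) x 40 mm, underside 22 mm and top 62 mm above the bench; about 2.5 kg. Steel pan 110 mm across on top, display panel in front. Origin on the bench plane below the housing's middle, z up; -x is the front (display side), +y its left. Three feet touch the bench, the front right one hangs clear.
- loose_foot (a point): Centre of the hanging front right foot (at -65, -75 mm in the balance's frame), 6 mm above the balance's base plane. Its domed underside (a ball of 12 mm radius) hangs at its lowest 4 to 8 mm above the bench; how much differs each time and is not given. The other feet are at the mirrored places.
- press_corner (a point): Point on the housing's flat top straight above the hanging foot: press down here. The nearest edge of the pan (10 mm higher) is over 50 mm away. Unwedged, about 5 N here rocks the corner down until the foot meets the bench; it tips back when let go. Wedged, it does not dip.
- wedge: Loose pale wooden wedge lying flat, 100 mm long, 44 mm wide, 60 g. Origin on its underside in the middle; +x points to the thin end (2 mm thick, x = +50 mm), -x to the upright thick end (14 mm high, x = -50 mm); straight slope on top. It starts with the thin end about 25 to 70 mm short of the foot, roughly facing it.
- wedge_thick_end (a point): Middle of the wedge's upright thick end face, 7 mm above the bench: push here, towards the foot. The wedge slides with under 1 N; the resistance rises sharply when its slope binds under the foot. A slow push of 3 to 6 N, repeated until it gives no more (the first bump may fall short), makes it snug; friction then keeps it there.
- vial_a: Glass sample vial with a red cap, 28 mm across, 65 mm tall, standing loose; origin at the centre of its underside. Leave it alone.
- weight0: Brass balance weight with a knob, 38 mm across, 50 mm tall, standing loose; origin at the centre of its underside. Leave it alone.
- stone_grey: Flat dark grey stone, 36 x 58 x 20 mm, lying loose; origin at the centre of its underside. Leave it alone.
Things that resemble listed ones, but are neither listed nor needed, are in the scene too. Of the things that look like the wedge, the smallest one is meant.

How it is judged:
By the outcome, as a careful person would: the job done as asked, in the order asked, and still so for the second after the job is handed in, with the robot touching nothing.
It also fails if it takes over 48 s, if anything falls off the work surface, if the arm or the gripper's body presses on something with over 40 N, if the wrist force passes 120 N, or if a joint passes its speed limit or range.

## Working session

There is one attempt and no reset: what is moved stays moved. The work goes in short steps, each a Python script; the robot and the scene stay as the last script left them, time stands still between calls to the robot, and variables do not carry over. Pictures are saved under pics/ and viewed, at most 10 in all, crops included, and the job is handed in when it is done.

```bash
mkdir -p pics; cat > h.py <<'E'
from cell import *
import numpy as np, cv2
def save(n,img): cv2.imwrite('pics/'+n+'.png',cv2.cvtColor(img,cv2.COLOR_RGB2BGR))
def plane(f,px,z):
    T=np.array(f["cam_to_world"]); d=T[:3,:3]@np.array([(px[0]-f["cx"])/f["fx"],(px[1]-f["cy"])/f["fy"],1])
    o=T[:3,3]; return o+d*(z-o[2])/d[2]
def proj(f,p):
    T=np.array(f["cam_to_world"]); c=T[:3,:3].T@(np.array(p)-T[:3,3]); return np.array([f["fx"]*c[0]/c[2]+f["cx"],f["fy"]*c[1]/c[2]+f["cy"]])
E
python3 - <<'E'
from h import *
np.set_printoptions(precision=3,suppress=True)
Z=dict(balance=0,loose_foot=.006,press_corner=.062,wedge=0,wedge_thick_end=.007,vial_a=0,weight0=0,stone_grey=0)
for c in("top","side"):
    f=grab_frame(c); save(c,f["img"]); print(c,np.array(f["cam_to_world"])[:3,3])
    for n,z in Z.items():
        print(n,[(round(d["score"],2),np.round(d["centre"]).tolist(),plane(f,d["centre"],z)[:2]) for d in tip_of(c,n)][:4])
    if 1: print('spot',[(round(d["score"],2),np.round(d["centre"]).tolist()) for d in spot_in(c,"wedge")])
print(get_state()["clock"],get_state()["eef_rot"])
E
```

```text
top [0.402 0.22  1.249]
balance [(0.68, [284.0, 198.0], array([0.685, 0.277]))]
loose_foot []
press_corner [(0.87, [331.0, 209.0], array([0.649, 0.177]))]
wedge [(0.86, [197.0, 301.0], array([0.456, 0.457])), (0.81, [360.0, 266.0], array([0.538, 0.11 ])), (0.64, [424.0, 339.0], array([ 0.385, -0.028]))]
wedge_thick_end [(0.93, [365.0, 288.0], array([0.491, 0.099])), (0.82, [415.0, 373.0], array([ 0.315, -0.006])), (0.64, [222.0, 304.0], array([0.45 , 0.401]))]
vial_a [(0.44, [269.0, 277.0], array([0.511, 0.305]))]
weight0 [(0.86, [347.0, 156.0], array([0.782, 0.14 ]))]
stone_grey [(0.52, [268.0, 316.0], array([0.427, 0.305]))]
spot [(0.85, [358.0, 267.0]), (0.63, [427.0, 340.0]), (0.63, [195.0, 299.0])]
side [-0.041 -0.809  0.531]
balance [(0.95, [349.0, 252.0], array([0.687, 0.27 ])), (0.28, [272.0, 257.0], array([0.519, 0.319]))]
loose_foot [(0.64, [361.0, 266.0], array([0.655, 0.177]))]
press_corner [(0.55, [359.0, 242.0], array([0.648, 0.175]))]
wedge [(0.95, [294.0, 345.0], array([ 0.385, -0.029])), (0.79, [227.0, 242.0], array([0.464, 0.446])), (0.69, [330.0, 290.0], array([0.543, 0.118])), (0.42, [273.0, 259.0], array([0.514, 0.308]))]
wedge_thick_end [(0.79, [253.0, 341.0], array([0.326, 0.003])), (0.71, [310.0, 296.0], array([0.492, 0.104])), (0.66, [239.0, 266.0], array([0.428, 0.291])), (0.61, [230.0, 248.0], array([0.451, 0.392]))]
vial_a [(0.57, [273.0, 258.0], array([0.519, 0.315]))]
weight0 []
stone_grey [(0.59, [238.0, 264.0], array([0.436, 0.318]))]
spot [(0.85, [295.0, 344.0]), (0.58, [330.0, 288.0])]
1.0 [-0.455 -3.108 -0.   ]
```

View pics/top.png

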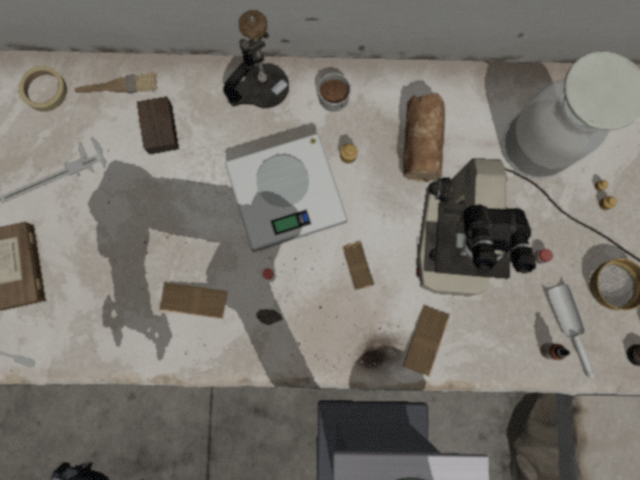

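View pics/side.png

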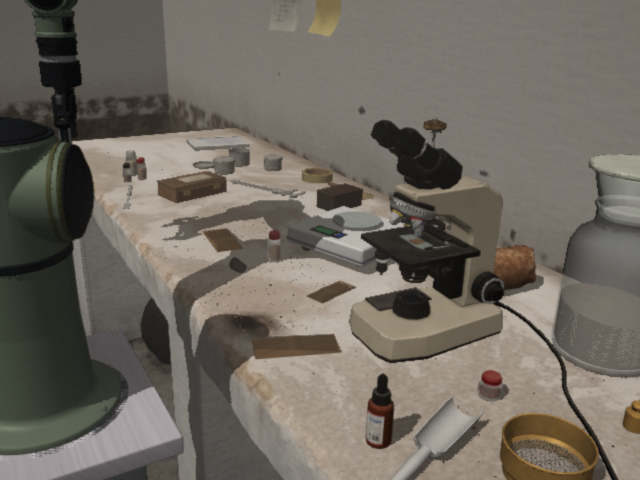

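Candidates for the wedge in the top view are three wooden wedges: (197,300), (360,266) and (425,339). The middle one, at (360,266), is clearly the smallest and sits near the front right foot (about (330,212)), so I choose it. Next I'll check it with the wrist camera.

```bash
cat >> h.py <<'E'
from scipy.spatial.transform import Rotation as Ro
def rv(head):  # tool down, tool -x along heading
    y=head+np.pi; c,s=np.cos(y),np.sin(y)
    return Ro.from_matrix(np.array([[c,s,0],[s,-c,0],[0,0,-1.]])).as_rotvec()
def wframe():
    s=get_state(); f=grab_frame("wrist"); T=np.eye(4); T[:3,:3]=Ro.from_rotvec(s["eef_rot"]).as_matrix(); T[:3,3]=s["position"]
    f["T"]=T@np.array(f["T_tool_cam"]); return f
def wplane(f,px,z):
    u=(px[0]-f["cx"])/f["fx"]; v=(px[1]-f["cy"])/f["fy"]; r=np.hypot(u,v)+1e-12
    d=f["T"][:3,:3]@np.array([np.sin(r)*u/r,np.sin(r)*v/r,np.cos(r)]); o=f["T"][:3,3]; return o+d*(z-o[2])/d[2]
def rect(f,m,fn,z):
    cs=max(cv2.findContours(m.astype(np.uint8),cv2.RETR_EXTERNAL,cv2.CHAIN_APPROX_NONE)[0],key=cv2.contourArea)[:,0]
    w=np.array([fn(f,p,z)[:2] for p in cs],np.float32); c,_,_=r=cv2.minAreaRect(w*1000); return np.array(c)/1000,np.array(r[1]),r[2]
def report(f,names):
    for n,z in names.items():
        print(n,[(round(d["score"],2),np.round(d["centre"]).tolist(),wplane(f,d["centre"],z)[:2].round(3).tolist()) for d in tip_of("wrist",n)][:4])
    for d in silhouettes("wrist","wedge"): print('mask',round(d["score"],2),np.round(d["centre"]),rect(f,d["mask"],wplane,.006))
E
python3 - <<'E'
from h import *
f=grab_frame("top")
for d in silhouettes("top","wedge"): print(d["centre"],rect(f,d["mask"],plane,.006))
grab(30)
movep([.50,.12,.24],rv(.4))
f=wframe(); save("w1",f["img"]); print(f["T"].round(3),f["fx"])
report(f,dict(loose_foot=.006,press_corner=.062,wedge=0,wedge_thick_end=.007,balance=0,vial_a=0))
s=get_state();print(s["clock"],s["q"],s["finger_gap"])
E
```

```text
[193.7, 298.6] (array([0.45663867, 0.4628678 ]), array([139.82876587,  63.83415222]), 82.70295715332031)
[357.1, 263.7] (array([0.53851154, 0.11466422]), array([99.45973206, 43.33731842]), 16.651758193969727)
[426.8, 339.3] (array([ 0.382341  , -0.03098036]), array([ 61.25128937, 138.04838562]), 70.96427154541016)
[[-0.391  0.884  0.257  0.435]
 [ 0.92   0.375  0.108  0.092]
 [-0.001  0.279 -0.96   0.404]
 [ 0.     0.     0.     1.   ]] 371.64829954431775
loose_foot []
press_corner []
wedge [(0.86, [566.0, 265.0], [0.45, 0.464]), (0.83, [300.0, 223.0], [0.538, 0.111]), (0.76, [234.0, 48.0], [0.384, -0.032])]
wedge_thick_end [(0.94, [534.0, 251.0], [0.453, 0.395]), (0.89, [306.0, 183.0], [0.492, 0.099])]
balance []
vial_a [(0.69, [454.0, 265.0], [0.513, 0.301])]
mask 0.68 [231.  50.] (array([ 0.38196823, -0.03268353]), array([ 59.84291077, 139.92822266]), 70.52156066894531)
mask 0.68 [562. 267.] (array([0.45664957, 0.45723553]), array([140.56367493,  61.37036514]), 82.93892669677734)
mask 0.57 [424. 328.] (array([0.60350909, 0.29942761]), array([ 56.29759598, 162.1282196 ]), 9.476460456848145)
4.1917 [ 9.24587030e-02  2.40443527e-01 -2.30177844e-01  1.10021705e+00
 -6.91119591e-06 -3.08019411e-01] -1.1495257966222356e-05
```

View pics/w1.png

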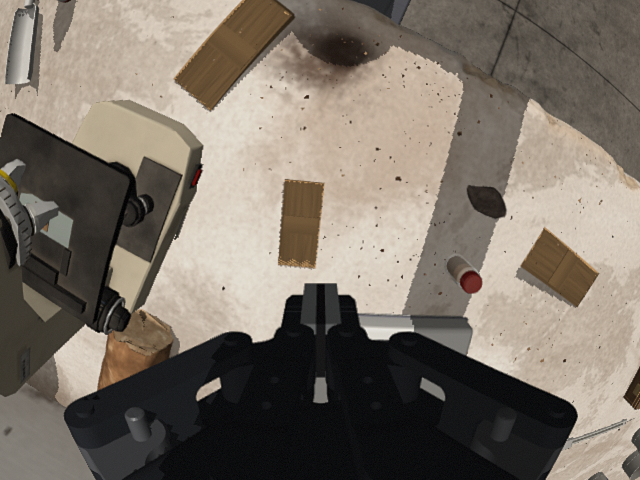

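The wrist view shows the chosen small wedge at (300,225), with centre (0.538, 0.113) and heading about 16.6°. The foot is at about (0.651, 0.177), so the wedge would pass roughly 30 mm beside it. I'll turn it first with a side nudge near the thick end.

```bash
python3 - <<'E'
from h import *
h=.29; e=np.array([np.cos(h),np.sin(h)]); n=np.array([-e[1],e[0]]); c=np.array([.538,.113])
p=c-.038*e+.049*n
movep([*p,.08],rv(h)); move_l([*p,.005],.12)
print(move_l([*(p-.032*n),.005],.05,until_force=15), get_state()["contact_force"])
move_l([*(p-.02*n),.005],.1); move_l([*(p-.02*n),.1],.2)
movep([.47,.10,.2],rv(.4))
f=wframe(); save("w2",f["img"])
report(f,dict(loose_foot=.006,press_corner=.062,wedge=0,wedge_thick_end=.007))
f=grab_frame("top")
for n in("wedge","wedge_thick_end","press_corner"): print('top',[plane(f,d["centre"],.06*(n[0]=='p')) for d in tip_of("top",n)])
print(get_state()["clock"])
E
```

```text
False [ 0.03873769 -0.14356328 -0.25930468]
loose_foot []
press_corner []
wedge [(0.98, [306.0, 266.0], [0.538, 0.112]), (0.93, [577.0, 304.0], [0.456, 0.462]), (0.56, [227.0, 73.0], [0.384, -0.036])]
wedge_thick_end [(0.89, [313.0, 224.0], [0.491, 0.1]), (0.78, [277.0, 19.0], [0.317, -0.011]), (0.67, [550.0, 284.0], [0.448, 0.391])]
mask 0.88 [232.  74.] (array([ 0.3822301, -0.032718 ]), array([ 60.30363083, 138.94691467]), 70.33805847167969)
mask 0.73 [576. 301.] (array([0.45628516, 0.45657074]), array([138.25236511,  59.97764969]), 83.6148452758789)
mask 0.68 [305. 252.] (array([0.5363288 , 0.11095421]), array([97.96117401, 44.30430603]), 16.93851661682129)
top [array([0.45567236, 0.46518978, 0.        ]), array([0.54208583, 0.11758491, 0.        ])]
top [array([0.44886305, 0.40314719, 0.        ]), array([0.48668193, 0.10836599, 0.        ])]
top [array([0.64779167, 0.18142146, 0.06      ])]
8.35
```

View pics/w2.png

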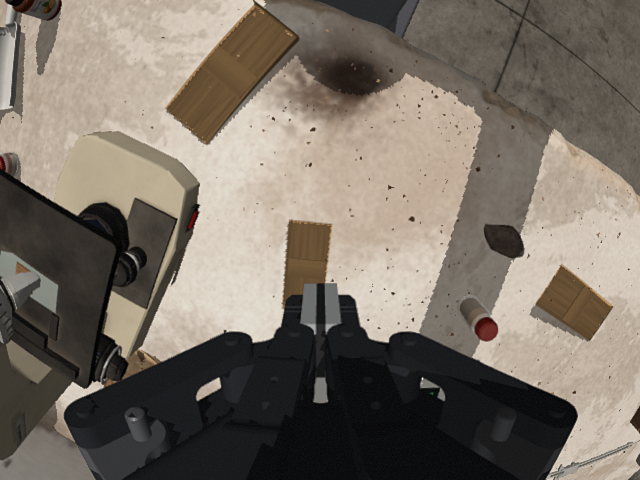

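The picture shows the wedge unmoved at (305,255), so the fingertip missed it. I'll repeat the nudge with logging and a picture taken while the finger is down.

```bash
python3 - <<'E'
from h import *
h=.29; e=np.array([np.cos(h),np.sin(h)]); n=np.array([-e[1],e[0]]); c=np.array([.538,.113])
p=c-.038*e+.049*n
movep([*p,.06],rv(h)); move_l([*p,.005],.12)
print(get_state()["position"],p)
for k in(.024,.032):
    print(move_l([*(p-k*n),.005],.06,until_force=15), get_state()["contact_force"],get_state()["position"])
f=wframe(); save("w3",f["img"][:420,120:520])
f=grab_frame("side");i=f["img"][230:330,250:400]; save("s3",cv2.resize(i,None,fx=4,fy=4))
print(get_state()["clock"])
E
```

```text
[0.4885877  0.14896948 0.00608066] [0.48757507 0.14908777]
False [ 0.24961484 -0.35106359 -0.55544027] [0.49454503 0.12571772 0.00505994]
False [-0.31138961 -0.11202865 -0.32288639] [0.49680592 0.11819723 0.00495119]
10.5417
```

View pics/s3.png

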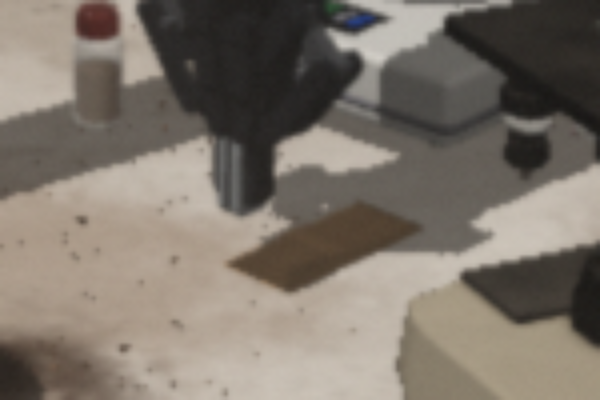

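View pics/w3.png

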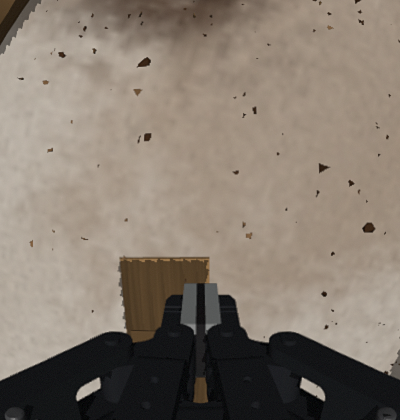

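```bash
python3 - <<'E'
from h import *
f=grab_frame("side"); s=get_state(); print(s["position"],s["finger_gap"],s["clock"])
print(proj(f,s["position"]),plane(f,(311,283),.005), proj(f,[.491,.1,.007]),proj(f,[.4838,.1198,.014]))
t=grab_frame("top"); print(proj(t,s["position"]))
save("t4",cv2.resize(t["img"][220:320,290:420],None,fx=5,fy=5,interpolation=cv2.INTER_CUBIC))
print([ (d["centre"],rect(f,d["mask"],plane,.006)) for d in silhouettes("side","wedge")])
w=wframe(); print([(d["centre"],wplane(w,d["centre"],.007)) for d in tip_of("wrist","wedge_thick_end")])
E
```

```text
[0.49662326 0.11852526 0.00494947] -0.0025479004737587515 10.5917
[308.8130101  293.08800544] [0.52274255 0.1557207  0.005     ] [311.09799763 296.57426118] [302.69544218 289.91433127]
[355.79137701 284.69070945]
[([294.4, 346.7], (array([ 0.38229211, -0.03949761]), array([ 65.80643463, 138.66647339]), 68.46710205078125)), ([240.7, 263.3], (array([0.42911542, 0.3053772 ]), array([81.78890228, 32.1786499 ]), 87.00581359863281)), ([331.4, 289.9], (array([0.53815802, 0.10541457]), array([99.95001984, 44.25531387]), 19.68051528930664)), ([221.6, 244.0], (array([0.45807504, 0.45869318]), array([146.59078979,  59.00844574]), 82.92928314208984))]
[([282.3, 261.4], array([0.49127253, 0.09767256, 0.007     ]))]
```

View pics/t4.png

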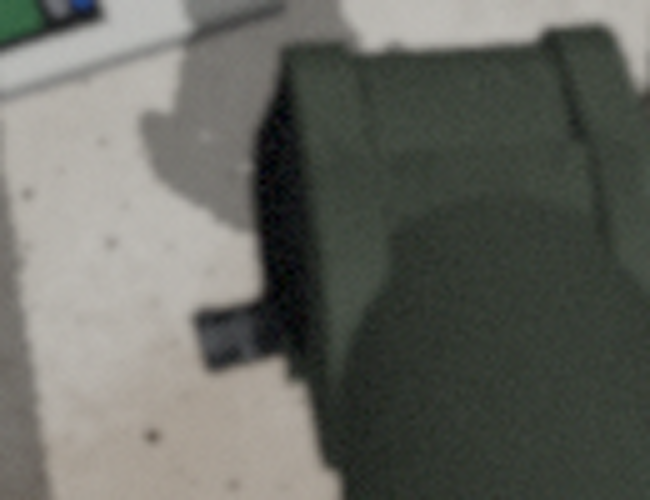

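In the side view the fingertip shows at (311,283) while the reported TCP projects to (309,293). The real tips therefore hang about 20 mm higher than the state says. I'll check this by touching the bench beside the wedge.

```bash
python3 - <<'E'
from h import *
h=.29; e=np.array([np.cos(h),np.sin(h)]); n=np.array([-e[1],e[0]]); c=np.array([.538,.113])
p=c-.038*e+.049*n
move_l([*p,.005],.12)
print(move_l([*p,-.03],.03,until_force=3), get_state()["contact_force"],get_state()["position"])
z=get_state()["position"][2]
move_l([*p,z+.005],.1)
f=grab_frame("side");i=f["img"][230:330,250:400]; save("s5",cv2.resize(i,None,fx=4,fy=4))
print(get_state()["clock"])
E
```

```text
True [-0.8172914   0.31268204  7.78058452] [ 0.48726306  0.14901564 -0.02205992]
12.3667
```

View pics/s5.png

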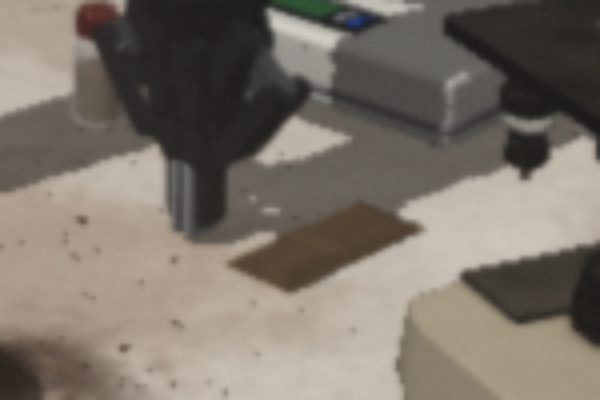

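Bench contact came at reported z ≈ -0.021, so the real tip sits 21 mm behind the reported TCP. I'll work with the corrected tip, and lean the tool back when pushing to keep the gripper body clear of the balance.

```bash
cat >> h.py <<'E'
TIP=.021
def pose(tip,head,tilt=0.):   # real tip position, fingers leaning forward-down by tilt along heading
    e=np.array([np.cos(head),np.sin(head),0]); z=e*np.sin(tilt)-np.array([0,0,np.cos(tilt)])
    x=-(e*np.cos(tilt)+np.array([0,0,np.sin(tilt)])); R=np.column_stack([x,np.cross(z,x),z])
    return np.array(tip)+TIP*z, Ro.from_matrix(R).as_rotvec()
def look(pos=(.47,.10,.2),head=.4,name=None):
    movep(list(pos),rv(head)); f=wframe()
    if name: save(name,f["img"])
    report(f,dict(wedge=0,wedge_thick_end=.007)); 
    f=grab_frame("side"); print('side',[rect(f,d["mask"],plane,.006) for d in silhouettes("side","wedge")])
    print(get_state()["clock"])
E
python3 - <<'E'
from h import *
h=.29; e=np.array([np.cos(h),np.sin(h)]); n=np.array([-e[1],e[0]]); c=np.array([.538,.113])
p=c-.038*e+.049*n; z=-.016
move_l([*p,z],.12)
print(move_l([*(p-.032*n),z],.05,until_force=15), get_state()["contact_force"])
move_l([*(p-.02*n),z],.1); move_l([*(p-.02*n),.06],.2)
look()
E
```

```text
False [-1.36220118 -0.83821458  0.12875714]
wedge [(0.77, [301.0, 267.0], [0.54, 0.107]), (0.69, [228.0, 71.0], [0.382, -0.036]), (0.56, [579.0, 304.0], [0.453, 0.464])]
wedge_thick_end [(0.96, [550.0, 288.0], [0.451, 0.394]), (0.76, [293.0, 224.0], [0.499, 0.082]), (0.76, [275.0, 17.0], [0.316, -0.013])]
mask 0.92 [295. 257.] (array([0.53361267, 0.10130061]), array([80.63212585, 45.68841553]), 31.238067626953125)
mask 0.66 [233.  73.] (array([ 0.38237946, -0.03280109]), array([ 61.68393326, 139.66307068]), 70.36034393310547)
mask 0.6 [575. 301.] (array([0.45613428, 0.45687387]), array([138.55004883,  61.61349106]), 82.97937774658203)
side [(array([0.45655923, 0.45722437]), array([142.50650024,  59.62730789]), 83.47303009033203), (array([0.54404041, 0.10120084]), array([108.6986618 ,  44.50690079]), 32.83820343017578), (array([0.74785559, 0.3616095 ]), array([312.21026611, 283.14547729]), 20.867759704589844)]
15.1417
```

The wedge now heads at about 31.5°, with centre (0.5416, 0.108). The line to the foot is at 32.2°, so it is well aimed. Next is a slow push.

```bash
python3 - <<'E'
from h import *
h=.557; e=np.array([np.cos(h),np.sin(h),0]); T=np.array([.499,.082,.005]); tl=.26
P=lambda s:pose(T+(s-.011)*e,h,tl)   # s = finger face past the original thick end
a,r=P(-.018); movep(a+[0,0,.06],r); move_l(a,.12)
print(move_l(P(.075)[0],.06,until_force=4))
adv=lambda:(np.array(get_state()["position"])-P(0)[0])@e
print(adv(),get_state()["contact_force"],get_state()["clock"])
for i in range(4):
    hit=move_l(P(.14)[0],.02,until_force=4.); s=get_state(); print(hit,adv(),np.array(s["contact_force"])@e,s["contact_force"],s["clock"])
    if hit: move_l(P(adv()-.004)[0],.04)
    if s["clock"]>30: break
E
```

```text
False
0.07479602861875181 [ 0.38538833 -0.33692786  0.00475445] 18.2167
True 0.11816417411245346 -0.3254085851745409 [-0.32606533 -0.09198986  0.03526203] 20.25
True 0.11879406915274314 -1.2854846663123152 [-0.94961667 -0.9068659   1.29076337] 21.0417
True 0.11916234890345379 -1.245206448639982 [-0.47953864 -1.58548218  0.31995356] 21.8167
True 0.11939197378755789 -1.4511545920331717 [-0.91066956 -1.2827913   2.17082835] 22.5833
```

```bash
python3 - <<'E'
from h import *
h=.557; e=np.array([np.cos(h),np.sin(h),0]); T=np.array([.499,.082,.005]); tl=.26
P=lambda s:pose(T+(s-.011)*e,h,tl)
adv=lambda:(np.array(get_state()["position"])-P(0)[0])@e
print(move_l(P(.13)[0],.02,until_force=5.2),adv())
a=P(adv()-.03)[0]; move_l(a,.1); move_l(a+[0,0,.1],.2)
q=pose([.52,.09,.20],h)
movep(*q); f=wframe(); save("w6",f["img"])
report(f,dict(press_corner=.062,loose_foot=.006,wedge_thick_end=.007))
for c in("top","side"):
    f=grab_frame(c)
    for n,z in dict(press_corner=.062,wedge_thick_end=.007,balance=0,loose_foot=.006).items(): print(c,n,[(round(d["score"],2),plane(f,d["centre"],z)[:2].round(3)) for d in tip_of(c,n)])
save("s6",cv2.resize(f["img"][200:320,270:430],None,fx=4,fy=4))
print(get_state()["clock"])
E
```

```text
True 0.11978430684216516
press_corner [(0.96, [326.0, 386.0], [0.651, 0.177])]
loose_foot []
wedge_thick_end [(0.75, [570.0, 297.0], [0.449, 0.396])]
mask 0.88 [589. 316.] (array([0.45777463, 0.45719263]), array([142.10913086,  61.8259964 ]), 83.01395416259766)
mask 0.7 [268.  31.] (array([ 0.38759869, -0.03469355]), array([ 60.4593811 , 128.87240601]), 70.39253997802734)
top press_corner [(0.67, array([0.654, 0.182]))]
top wedge_thick_end [(0.84, array([0.451, 0.402])), (0.67, array([0.602, 0.147])), (0.19, array([0.666, 0.175]))]
top balance [(0.56, array([0.689, 0.276]))]
top loose_foot [(0.46, array([0.425, 0.305]))]
side press_corner [(0.73, array([0.456, 0.181])), (0.71, array([0.65, 0.18]))]
side wedge_thick_end [(0.89, array([0.601, 0.152])), (0.68, array([0.446, 0.395])), (0.64, array([ 0.321, -0.009]))]
side balance [(0.69, array([0.681, 0.264])), (0.51, array([0.436, 0.288]))]
side loose_foot [(0.67, array([0.649, 0.189]))]
25.65
```

View pics/s6.png

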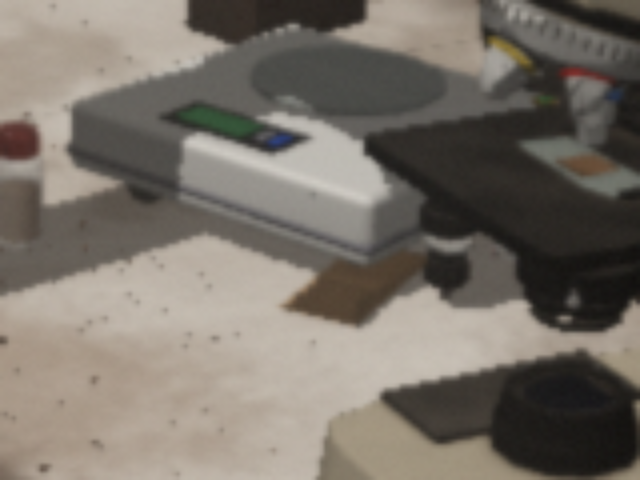

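The side view shows the wedge tucked under the front right corner, with its thick end at crop (325,305), and the balance level and in place. Now the press.

```bash
python3 - <<'E'
from h import *
q,r=pose([.651,.179,.085],.35)
movep(q+[0,0,.04],r); move_l(q,.15)
d=lambda z:q+np.array([0,0,z-.085])
print(move_l(d(.045),.02,until_force=3)); s=get_state(); z1=s["position"][2]; print(z1+.021,s["contact_force"])
print(move_l(d(.035),.015,until_force=13)); s=get_state(); print(s["position"][2]+.021,s["contact_force"])
sleep(.4); s=get_state(); print(s["position"][2]+.021,s["contact_force"],s["clock"])
E
```

```text
True
0.06065669691605803 [-0.49926338 -0.45961154  4.12639256]
True
0.0606395381226843 [-1.78076522  0.11325054  5.11783657]
0.06062996685961991 [-1.17228328 -1.14773856  4.9370054 ] 28.85
```

```bash
python3 - <<'E'
from h import *
p=np.array(get_state()["position"]); 
for i in range(1,15):
    move_l(p-[0,0,.0004*i],.01); s=get_state(); F=s["contact_force"][2]; print(i,round(F,1),round(s["position"][2]+.021,5))
    if F>15 or s["clock"]>34: break
sleep(.5); s=get_state(); print(s["contact_force"],s["position"][2]+.021)
move_l(p+[0,0,.06],.12); movep([.45,.2,.25],rv(.4))
for c in("top","side"):
    f=grab_frame(c)
    for n,z in dict(press_corner=.062,wedge_thick_end=.007,balance=0).items(): print(c,n,[(round(d["score"],2),plane(f,d["centre"],z)[:2].round(3)) for d in tip_of(c,n)])
save("s7",cv2.resize(f["img"][200:320,270:430],None,fx=4,fy=4))
print(get_state()["clock"],get_state()["contact_force"])
E
```

```text
1 5.4 0.06064
2 7.5 0.06057
3 9.5 0.06056
4 11.5 0.0605
5 12.4 0.06045
6 17.0 0.06045
[-4.62411016 -1.22001646 15.33793431] 0.060447371063888256
top press_corner [(0.87, array([0.653, 0.182]))]
top wedge_thick_end [(0.73, array([ 0.318, -0.013])), (0.68, array([0.445, 0.401])), (0.51, array([0.599, 0.155]))]
top balance [(0.69, array([0.688, 0.279]))]
side press_corner []
side wedge_thick_end [(0.94, array([0.445, 0.388])), (0.93, array([0.324, 0.008])), (0.89, array([0.605, 0.152]))]
side balance [(0.77, array([0.686, 0.261]))]
32.9083 [-0.72262865 -0.27098159 -0.41640028]
```

View pics/s7.png

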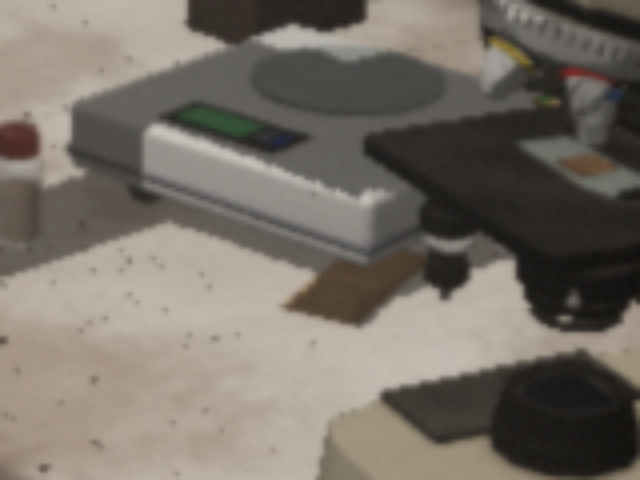

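Under 15–17 N the corner dipped only about 0.2 mm. The side view shows the wedge and balance unmoved, and the arm is clear.

```bash
python3 -c "
from cell import *
print(sign_off())"
```

```text
the job is handed in; nothing more can be done
None
```

The wedge is snug under the front right foot; pressed with about 15 N, the corner dipped only about 0.2 mm, the arm came away clear, and the job was handed in at about 33 s, with no verdict returned.

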